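Finish packing the specimen transport case and slide its lid shut

ROBOT

A 6-joint arm with a two-finger parallel gripper is mounted at the origin on a cart in front of the work surface, level with it; the furniture and walls round the work are solid. World frame = base frame: x ahead of the robot, y to its left, z up, the work surface at z = 0. Lengths are in m, angles in degrees, forces in N, time in s.
With the tool pointing down it reaches from about 0.3 to 0.75 m from the base axis. Payload 8.5 kg.
Tool frame: the origin (TCP) lies midway between the tips of the shut fingers; the grasp point (between the pads) lies 19 mm behind it (env.tcp_to_grasp is the z of the grasp point in the tool frame, in m); z points along the fingers, y is the line along which they close (so a half turn about z gives the same grasp; the last joint's range is limited). The gripper opens to 85 mm and grips with 20 to 120 N. Pads are 22 mm wide; open, the fingers measure 114 mm over their backs; the gripper's body (76 mm by 85 mm) begins 54 mm behind the grasp point. The pads swing forward as they close: fully open they stand 13 mm farther back than shut.
Start: joints at [55.961, 21.807, 74.336, -0, 83.858, -12.336], TCP at [0.203, 0.511, 0.231] pointing down, gripper open.
Joint ranges: [-178.18, 178.18], [-50.72, 133.34], [12.68, 142.11], [-81.47, 261.47], [9.98, 163.14], [-165.26, 165.26]. Speed limits (degrees/s): [136.94, 136.94, 180, 180, 180, 180].

INTERFACE

Orientations are given as a 3x3 rotation matrix whose columns are the frame's x, y, z axes.
In Python, from rig import env, imaging, job, models gives the robot as it stands. The module is installed in compiled form; this text tells all that it offers.
- The arm moves only by the tool jog_arm, never from a script. Its argument "plan" is text: rows parted by semicolons, each of 7 numbers parted by spaces: the turn, a rotation vector about the tool's x, y, z in degrees, then the shift along the tool's x, y, z in cm, then the closure in counts, from 0 (fully open) to 255 (shut). In form: rx ry rz x y z claw; .... A call has 1 to 10 rows; each row shifts and turns the commanded pose from where the row before left it, along the tool's axes as they then stand; what a row does not reach is not made up. A row lasts 1/12 s, in which the tool goes at most 41.7 mm and 7.16 degrees, less where a joint would pass 70% of its speed; a pose out of reach is approached as far as the arm can. A call with a gripper value outside its range is refused whole. The fingers move at their own pace and stop on an object; "grip_force" is the grip in N (left out, the last holds). Time passes only in rows, so rows that do not move let the fingers close. It gives the time, the measured TCP pose, the force, the opening and the grip force at its end, in the units of the state.
- env.observe(): the state, without advancing time (a new reading comes with each control period).
- imaging.get_image(name): name is "side" or "top" or "wrist"; returns a dict with "pixels" (420x560x3 uint8, red, green, blue), "depth" (420x560 float32, m along the optical axis (not along the pixel's ray), 0 where there is no reading), "fov_y" (degrees; the focal length in pixels is half the picture's height over the tangent of half this angle, whatever the lens; pixels are square), "cx", "cy" (the principal point, pixels), "world_from_camera" (4x4, takes a point from camera to world coordinates). Camera axes: x right, y down, z forward; pixel columns grow to the right and rows downward; lengths in m; the calibration is good to about 2 mm. A picture is of the moment at which its call begins.
- job.close_job(): hands the job in; it is judged then, once.
Trained networks look in the newest picture that a camera, given by its name, has taken for a name from the list of things; names that differ only in an ending like _2 or _b are one class to them, and where a whole thing is asked for, a point or a joint stands for the part that bears it (a point fixed in the world has none). Each returns a list of dicts, best first, with "confidence" (0 to 1); they miss things now and then, are a little off and sometimes report something else, mostly with a low value. They report only what shows in the picture. A call takes as long as a camera call.
- models.outline_of(camera, query): "region" (420x560 bool, what is visible of it) and "bbox" ([centre column, centre row, width, height] in pixels, round what is visible of it).
- models.tip_of(camera, query): "at" ([column, row] in pixels: a listed point, or the origin of a listed thing).
The state is a dict: "time_s": time; "q": joint angles; "qvel": joint speeds; "joint_efforts": joint torques, N m; "position": TCP position; "tool_rot": TCP orientation; "ft_force": force on the tool from outside, world axes, zero at the start; "wrist_torque": the same for the moment, N m; "grip_width": finger opening in m; "gripper_force": force on a finger pad.
Only numpy, scipy, OpenCV 4.12 (cv2) and the standard library are available. Lean on these libraries where they do the work, as an engineer would, in place of code of your own. Each camera call takes 0.05 s, during which the arm holds its last target. There are 200 camera calls.

TASK

Finish packing the blue transport case: stand both orange-lidded specimen cups in it beside the carton that is already inside, each upright and right down on the floor of the case; it is a snug fit, so first shove the carton over against the far side wall to make room. Then slide the case's lid along its grooves, over the click ridge at the end, until it is fully shut. Keep the cups upright, do not crush the carton with the gripper, and leave the blue-lidded cup standing where it is.

Things in the scene. Friction and masses are not known exactly. Their poses are not given: they have to be found in the camera images.
- case: Open blue case, fixed, 142 (x) x 184 (y) x 92 mm high. Origin: on the worktop under the cavity's centre; z up; at yaw 0 x points away from the robot, y to its left. Cavity 122 mm in x, 119 mm in y, floor at z = 6 mm. Side walls (-x, +x) 10 mm thick, 92 high, with the lid's grooves. End wall (-y) 20 mm thick, 77 high; end block (+y) 45 mm thick, 77 high, it carries the open lid.
- case_floor (a point): Centre of the case's inner floor. Packed: carton against the +x wall (centre at case x = +30 mm), cups in the 60 mm lane left along the -x wall (centres near x = -31, y = +31 and -31), a play of 3 to 4 mm in all, so fingers find no room there: lower each cup at its place till the fingertips, along y, are just above the end walls, let go, press it down with shut fingers.
- ridge_top (a point): Middle of the top of the click ridge: a rounded sprung steel bar along the case's x on the -y end wall, 67 mm in -y from the cavity's centre, top at z = 80 mm.
- carton: White and blue prep-pad carton, 62 (x) x 115 (y) x 68 mm high, 0.10 to 0.21 kg, loose in the case, long side along the case's y, 12 to 22 mm off the +x wall at the start, with at least 38 mm free on its -x side. Origin: centre of underside, z up. A push of 1 to 2 N slides it; 10 to 15 N is ample, 45 N crushes it.
- cup_a: Specimen cup with orange screw lid, 70 mm high, 58 mm across the lid (top 12 mm), tapering to 46 mm at the foot; 0.02 to 0.055 kg, loose, standing on the worktop right of the case. Origin: centre of underside, z up. Grasp across the lid from above (yaw is free). Pushed sideways at the lid it tips rather than slides.
- cup_b: The second specimen cup with an orange lid, the same as cup_a in size and form.
- cup_blue: Specimen cup with a blue lid, same size as the orange ones, standing among them: a bystander to be left alone.
- lid (a joint): Opening of the white sliding lid, m: 0 shut at its stop, about 0.16 open as at the start; pushed to the case's -y it shuts. 2 N moves it; at 0.012 it meets the ridge and needs 6 to 12 N to ride over (crest at 0.007), then snaps on to 0. The plate is 6 mm thick, underside at z = 80 mm, top at 86: anything over 74 mm above the inner floor blocks it.
- lid_tab (a point): Centre of the black grip rib on top of the lid: 60 mm along the case's x, 14 mm thick along y, 22 mm high (z = 86 to 108 mm, this point at 97). Moves with the lid; lid shut, it lies over the cavity's centre.

How it is judged (in metres and radians):
On the way, in this order (a step that is already met when the one before it is completed fails the run):
1. both orange-lidded cups stand upright on the floor of the case beside the carton, lid still open (x of cup_a in the frame of case between -0.045 and 0.045 m and y of cup_a in the frame of case between -0.045 and 0.045 m and z of cup_a in the frame of case between 0.002 and 0.0105 m and angle between each of cup_a, cup_b, carton's own z axis and vertical below 0.1 rad and linear speed of each of cup_a, cup_b, carton below 0.02 m/s and x of cup_b in the frame of case between -0.045 and 0.045 m and y of cup_b in the frame of case between -0.045 and 0.045 m and z of cup_b in the frame of case between 0.002 and 0.0105 m and x of carton in the frame of case between -0.045 and 0.045 m and y of carton in the frame of case between -0.045 and 0.045 m and z of carton in the frame of case between 0.002 and 0.0105 m and value of joint lid above 0.02 m), for 0.2 s.
2. the lid is shut past the end ridge (value of joint lid below 0.004 m), for 0.2 s.
At the end, for the whole second after the job is handed in: The carton and both orange-lidded cups stand inside the case, on its inner floor within 4.5 mm, within 0.1 rad of upright, at rest; the lid is shut past the end ridge (opening under 4 mm) (x of cup_a in the frame of case between -0.045 and 0.045 m and y of cup_a in the frame of case between -0.045 and 0.045 m and z of cup_a in the frame of case between 0.002 and 0.0105 m and angle between each of cup_a, cup_b, carton's own z axis and vertical below 0.1 rad and linear speed of each of cup_a, cup_b, carton below 0.02 m/s and x of cup_b in the frame of case between -0.045 and 0.045 m and y of cup_b in the frame of case between -0.045 and 0.045 m and z of cup_b in the frame of case between 0.002 and 0.0105 m and x of carton in the frame of case between -0.045 and 0.045 m and y of carton in the frame of case between -0.045 and 0.045 m and z of carton in the frame of case between 0.002 and 0.0105 m and value of joint lid below 0.004 m); the robot touches nothing.
It fails at once if the blue-lidded cup is moved by more than 25 mm or tipped over (distance of cup_blue from where it was at the start of the episode above 0.025 m or angle between cup_blue's own z axis and vertical above 0.5 rad).
It fails at once if an orange-lidded cup is tipped by more than 0.8 rad (angle between any of cup_a, cup_b's own z axis and vertical above 0.8 rad).
It fails at once if the gripper presses the carton with more than 45 N (contact force between the fingers and carton above 45 N).
It also fails if it takes over 69 s, if anything falls off the work surface, if the arm or the gripper's body presses on something with over 40 N, if the wrist force passes 120 N, or if a joint passes its speed limit or range.

## Working session

There is one attempt and no reset: what is moved stays moved. The work goes in short steps, Python scripts to look and compute and a tool call to move; the robot and the scene stay as the last step left them, time stands still between calls to the robot, and variables do not carry over. Pictures are saved under pics/ and viewed, at most 10 in all, crops included, and the job is handed in when it is done.

Besides the shell and the picture viewer there is one more tool, called after ">>>" in YAML: its name, and indented under it one key for each argument. jog_arm: Moves the arm, as the interface text tells. Its arguments: {"type":"object","properties":{"plan":{"type":"string"},"grip_force":{"type":"number"}},"required":["plan"]}

```bash
mkdir -p pics
cat > h.py <<'E'
import numpy as np, cv2
from rig import env, imaging, job, models
np.set_printoptions(precision=4,suppress=True)
def cloud(im):
    d=im["depth"];h,w=d.shape;f=h/2/np.tan(np.radians(im["fov_y"])/2)
    u,v=np.meshgrid(np.arange(w),np.arange(h))
    P=np.stack([(u-im["cx"])*d/f,(v-im["cy"])*d/f,d],-1)
    T=im["world_from_camera"];W=P@T[:3,:3].T+T[:3,3];W[d==0]=np.nan
    return W
def save(im,n): cv2.imwrite(n,im["pixels"][:,:,::-1])
E
python3 - <<'E'
from h import *
for c in ["top","side"]:
    im=imaging.get_image(c);save(im,f"pics/{c}0.png");W=cloud(im);np.save(f"{c}.npy",W)
    print(c,im["world_from_camera"][:3].ravel())
    for n in ["case","carton","cup_a","cup_blue","lid","lid_tab","ridge_top","case_floor"]:
        for r in models.tip_of(c,n)[:4]:
            u,v=map(int,np.round(r["at"]));print(n,"tip",r["confidence"],r["at"],W[min(v,419),min(u,559)])
        if n in("carton","cup_a","cup_blue","lid"):
          for r in models.outline_of(c,n)[:4]:
            p=W[r["region"]];p=p[~np.isnan(p[:,0])];
            if len(p)==0: continue
            zt=np.percentile(p[:,2],95);t=p[p[:,2]>zt-.006]
            print(n,"out",r["confidence"],r["bbox"],"ztop",zt,"mid",(t.min(0)+t.max(0))/2,"ext",np.ptp(t,axis=0))
o=env.observe();print(o["time_s"],o["position"],o["tool_rot"],o["grip_width"],env.tcp_to_grasp)
E
```

```text
top [-0.0169 -0.9843  0.1759  0.2807 -0.9991  0.0233  0.0348 -0.1707 -0.0384
 -0.1751 -0.9838  0.997 ]
case tip 0.67 [226.4, 200.6] [ 0.4621 -0.044   0.0734]
carton tip 0.79 [223.3, 194.7] [ 0.4745 -0.0381  0.0772]
carton out 0.81 [224.2, 191.9, 60.6, 34.6] ztop 0.0780577354245818 mid [ 0.488  -0.0373  0.0764] ext [0.064  0.1163 0.0086]
cup_a tip 0.88 [308.1, 195.9] [ 0.4688 -0.2185  0.0729]
cup_a tip 0.62 [343.8, 240.1] [ 0.3739 -0.2904  0.071 ]
cup_a tip 0.45 [140.7, 200.5] [0.4612 0.1268 0.1108]
cup_a out 0.78 [350.1, 238.0, 30.2, 27.8] ztop 0.07395219987717482 mid [ 0.3823 -0.3011  0.072 ] ext [0.055  0.0549 0.0079]
cup_a out 0.64 [309.8, 191.2, 24.6, 26.7] ztop 0.07421329293477019 mid [ 0.4811 -0.221   0.0728] ext [0.0548 0.0554 0.0091]
cup_blue tip 0.82 [376.5, 195.7] [ 0.465  -0.3611  0.0744]
cup_blue tip 0.4 [255.5, 195.0] [ 0.4729 -0.1083  0.0767]
cup_blue out 0.59 [310.2, 189.9, 26.4, 31.3] ztop 0.07415685360522314 mid [ 0.4811 -0.2211  0.0728] ext [0.0548 0.0555 0.0092]Traceback (most recent call last):
  File "<stdin>", line 6, in <module>
ValueError: it knows: carton, case, case_floor, cup, cup_blue, lid_tab, ridge_top
```

Run:
```python
from h import *
W=np.load("top.npy")
im=imaging.get_image("side");save(im,"pics/side0.png");W2=cloud(im);np.save("side.npy",W2)
im=imaging.get_image("top")
big=cv2.resize(im["pixels"][130:290,90:410,::-1],None,fx=2.5,fy=2.5,interpolation=cv2.INTER_CUBIC);cv2.imwrite("pics/top1.png",big)
hsv=cv2.cvtColor(im["pixels"],cv2.COLOR_RGB2HSV)
for n in ["lid_tab","ridge_top","case_floor"]:
    for r in models.tip_of("top",n)[:2]:
        u,v=map(int,np.round(r["at"]));print(n,r["confidence"],r["at"],W[v,u])
r=models.outline_of("top","case")[0];print("case",r["confidence"],r["bbox"])
p=W[r["region"]];
for lo,hi in[(.07,.079),(.083,.089),(.089,.097),(.1,.115)]:
    q=p[(p[:,2]>lo)&(p[:,2]<hi)]
    if len(q)>5: print(lo,len(q),q.min(0),q.max(0),cv2.minAreaRect((q[:,:2]*1000).astype(np.float32)))
for r in models.outline_of("top","cup_blue")[:3]: print(r["confidence"],r["bbox"])
o=env.observe();print(o["time_s"],o["position"],o["tool_rot"],o["grip_width"],env.tcp_to_grasp)
```

```text
lid_tab 0.85 [141.6, 200.0] [0.461  0.1246 0.1113]
ridge_top 0.86 [252.9, 195.6] [ 0.4699 -0.1023  0.0814]
case_floor 0.65 [228.4, 204.0] [ 0.4577 -0.0467  0.0618]
case 0.64 [180.4, 197.8, 167.4, 76.0]
0.07 868 [ 0.3978 -0.1177  0.07  ] [0.5364 0.0485 0.079 ] ((467.7303161621094, -34.14830017089844), (136.34552001953125, 164.79820251464844), 1.3226852416992188)
0.083 3979 [ 0.3987 -0.1166  0.083 ] [0.5401 0.2301 0.089 ] ((468.43792724609375, 56.934608459472656), (139.84942626953125, 344.44573974609375), 1.2376811504364014)
0.089 1754 [ 0.399 -0.117  0.089] [0.5442 0.2283 0.097 ] ((469.8648681640625, 55.87052917480469), (142.47140502929688, 343.77349853515625), 1.2319412231445312)
0.1 238 [0.4387 0.1159 0.1002] [0.4988 0.1339 0.1143] ((468.703857421875, 125.47151184082031), (60.279300689697266, 17.482189178466797), 1.7957159280776978)
0.95 [384.4, 195.0, 25.9, 28.4]
0.75 [0.2034 0.511  0.2313] [[-0.9291  0.3698  0.    ]
 [ 0.3698  0.9291  0.    ]
 [-0.      0.     -1.    ]] 0.08529642733221128 -0.0187
```

View pics/top1.png

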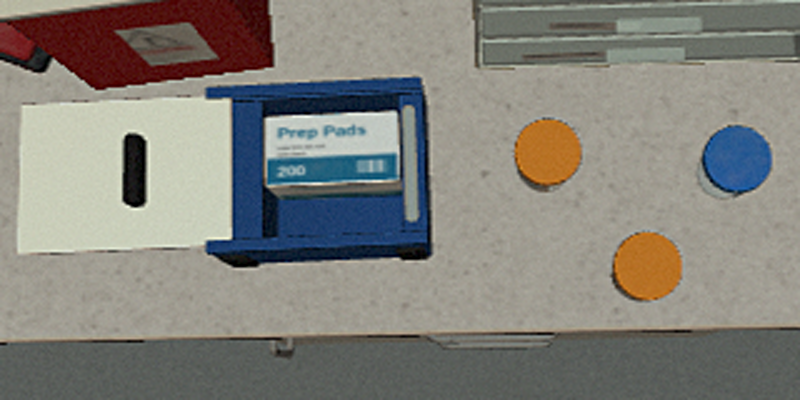

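View pics/side0.png

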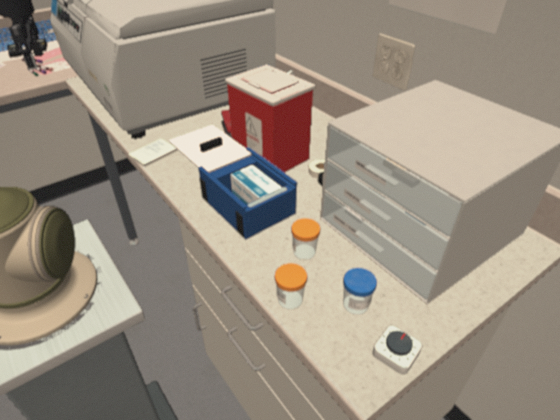

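Run:
```python
from h import *
W=np.load("top.npy").reshape(-1,3);S=np.load("side.npy").reshape(-1,3)
for n,P in(("top",W),("side",S)):
    P=P[~np.isnan(P[:,0])]
    q=P[(P[:,2]>.13)&(P[:,0]>.3)&(P[:,0]<1)&(abs(P[:,1])<.6)]
    for y0 in np.arange(-.6,.6,.1):
        s=q[(q[:,1]>=y0)&(q[:,1]<y0+.1)]
        if len(s)>20: print(n,round(y0,1),len(s),"minx",np.percentile(s[:,0],1),"z max",np.percentile(s[:,2],99))
r=models.outline_of("top","cup_blue")[0]
p=W[r["region"].ravel()];p=p[p[:,2]>.066];print((p.min(0)+p.max(0))/2)
```

```text
top -0.5 4505 minx 0.57614263304002 z max 0.24901008354014922
top -0.4 7632 minx 0.5669127005879022 z max 0.24903502087637608
top -0.3 7615 minx 0.5703611704306222 z max 0.2491394415999601
top -0.2 2973 minx 0.5762738424586473 z max 0.24925384738507045
top -0.0 3455 minx 0.5757931675947138 z max 0.22197735401206947
top 0.1 4521 minx 0.5661034655232698 z max 0.22264120311475818
top 0.2 666 minx 0.586615770236279 z max 0.2167857238721716
top 0.3 2953 minx 0.5283237426698906 z max 0.2131996064826602
top 0.4 353 minx 0.40148035605409493 z max 0.15810516371476824
side -0.5 9942 minx 0.5747708468223878 z max 0.24687028808103356
side -0.4 12715 minx 0.5676983865071457 z max 0.42177715452275344
side -0.3 11173 minx 0.5735868632083763 z max 0.41707754367781735
side -0.2 5653 minx 0.5750262540653851 z max 0.4008538242087951
side -0.1 3343 minx 0.930120481893686 z max 0.3834198223657508
side -0.0 5400 minx 0.5747612161888814 z max 0.36092150467196843
side 0.1 3743 minx 0.5646836682902868 z max 0.3421586423467147
side 0.2 1685 minx 0.6526036108664577 z max 0.3257084650963323
side 0.3 8893 minx 0.4376056860459475 z max 0.33392997343818065
side 0.4 7509 minx 0.34098695245175037 z max 0.33974659209430874
side 0.5 1288 minx 0.3420386632204096 z max 0.3378952815718968
[ 0.4709 -0.3798  0.0715]
```

>>> jog_arm:
  plan: "0 0 -7 0 0 0 255;0 0 -7 0 0 0 255;0 0 -7 0 0 0 255;0 0 -1.95 0 0 0 255"

```text
time_s: 1.13
position: [0.2034, 0.511, 0.2313]
tool_rot: [[-1.0, -0.028, 0.0], [-0.028, 1.0, 0.0], [-0.0, 0.0, -1.0]]
ft_force: [0.1, 0.8, 0.9]
grip_width: 0.0386
gripper_force: 0.0
```

>>> jog_arm:
  plan: "0 0 0 -1.35 -3.47 0 255;0 0 0 -1.35 -3.47 0 255;0 0 0 -1.35 -3.47 0 255;0 0 0 -1.35 -3.47 0 255;0 0 0 -1.35 -3.47 0 255;0 0 0 -1.35 -3.47 0 255;0 0 0 -1.35 -3.47 0 255;0 0 0 -1.35 -3.47 0 255;0 0 0 -1.35 -3.47 0 255;0 0 0 -1.35 -3.47 0 255"

```text
time_s: 1.97
position: [0.3461, 0.1653, 0.2316]
tool_rot: [[-1.0, -0.022, 0.001], [-0.022, 1.0, 0.0], [-0.001, 0.0, -1.0]]
ft_force: [1.8, 0.7, 0.2]
grip_width: 0.0004
gripper_force: 0.0
```

>>> jog_arm:
  plan: "0 0 0 -1.35 -3.47 0 255;0 0 0 -1.35 -3.47 0 255;0 0 0 -1.35 -3.47 0 255;0 0 0 -1.35 -3.47 0 255;0 0 0 -1.35 -3.47 0 255;0 0 0.3 -1.35 -3.47 0 255;0 0 0 0 0 0 255;0 0 0 0 0 0 255"

```text
time_s: 2.63
position: [0.4317, -0.0408, 0.2311]
tool_rot: [[-1.0, -0.013, -0.0], [-0.013, 1.0, 0.0], [0.0, 0.0, -1.0]]
ft_force: [0.3, -0.4, 0.0]
grip_width: 0.0
gripper_force: 0.0
```

```bash
cat >> h.py <<'E'
def case_fit():
    im=imaging.get_image("wrist");W=cloud(im);p=W[~np.isnan(W[...,0])]
    return im,W,p
E
python3 - <<'E'
from h import *
im,W,p=case_fit();np.save("w1.npy",W);save(im,"pics/w1.png")
print(im["world_from_camera"][:3])
for n in ["case_floor","ridge_top","lid_tab","carton","case"]:
    for r in models.tip_of("wrist",n)[:1]:
        u,v=map(int,np.round(r["at"]));print(n,r["confidence"],r["at"],W[min(v,419),min(u,559)])
E
```

```text
[[-0.0124  0.9488  0.3157  0.3493]
 [ 0.9999  0.0118  0.0036 -0.0421]
 [-0.0003  0.3157 -0.9488  0.3744]]
case_floor 0.95 [284.2, 212.7] [ 0.455  -0.0391  0.0565]
ridge_top 0.54 [22.9, 120.8] [ 0.3769 -0.2756  0.0369]
lid_tab 0.97 [483.6, 242.6] [0.4608 0.1193 0.1084]
carton 0.71 [284.1, 227.3] [ 0.4621 -0.0391  0.0743]
case 0.8 [282.5, 209.7] [ 0.4554 -0.0409  0.0463]
```

View pics/w1.png

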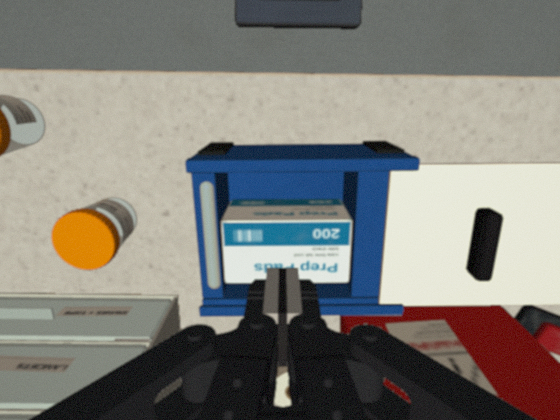

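Run:
```python
from h import *
W=np.load("w1.npy");p=W[~np.isnan(W[...,0])]
q=p[(p[:,2]>.0885)&(p[:,2]<.097)&(p[:,0]>.38)&(p[:,0]<.56)&(p[:,1]>-.15)&(p[:,1]<.08)]
for lo,hi in((.38,.43),(.5,.56)):
    s=q[(q[:,0]>lo)&(q[:,0]<hi)]
    print(len(s),s.min(0),s.max(0),cv2.minAreaRect((s[:,:2]*1000).astype(np.float32)),np.median(s[:,2]))
    # edges per y bin
    for y in np.arange(-.12,.06,.03):
        t=s[(s[:,1]>y)&(s[:,1]<y+.03)]
        if len(t)>10: print("  y",round(y+.015,3),"x",np.percentile(t[:,0],[2,50,98]))
# carton top
c=p[(p[:,2]>.071)&(p[:,2]<.0775)&(p[:,0]>.44)&(p[:,0]<.53)&(p[:,1]>-.098)&(p[:,1]<.022)]
print("carton",cv2.minAreaRect((c[:,:2]*1000).astype(np.float32)),np.median(c[:,2]))
t=p[(p[:,2]>.1)&(p[:,2]<.112)&(p[:,1]>.08)&(p[:,1]<.16)&(p[:,0]<.52)&(p[:,0]>.42)]
print("tab",cv2.minAreaRect((t[:,:2]*1000).astype(np.float32)),np.median(t[:,2]))
# ridge/end wall inner edges: rows along x~.43 lane
l=p[(p[:,0]>.425)&(p[:,0]<.445)]
for a,b in((.075,.0785),(.0785,.083)):
    s=l[(l[:,2]>a)&(l[:,2]<b)];print(a,len(s)); 
    for lo,hi in((-.14,-.08),(0,.1)):
        u=s[(s[:,1]>lo)&(s[:,1]<hi)]
        if len(u): print("   ",np.percentile(u[:,1],[2,50,98]))
```

```text
3081 [ 0.397  -0.1174  0.0885] [0.4175 0.077  0.0955] ((408.0362548828125, -20.22338104248047), (20.530004501342773, 194.23434448242188), 0.514842689037323) 0.09264446137260851
  y -0.105 x [0.4006 0.4051 0.4107]
  y -0.075 x [0.4001 0.4045 0.4096]
  y -0.045 x [0.3993 0.4041 0.4092]
  y -0.015 x [0.3987 0.4031 0.4081]
  y 0.015 x [0.3981 0.4027 0.4076]
  y 0.045 x [0.3974 0.4022 0.4073]
1439 [ 0.5283 -0.1147  0.0885] [0.5425 0.069  0.095 ] ((535.6793212890625, -22.89069366455078), (11.009986877441406, 183.69674682617188), 1.2732938528060913) 0.0925146081499551
  y -0.105 x [0.5323 0.5363 0.5421]
  y -0.075 x [0.5321 0.5357 0.5418]
  y -0.015 x [0.5302 0.5336 0.5393]
  y 0.015 x [0.5297 0.5337 0.5394]
  y 0.045 x [0.529  0.533  0.5391]
carton ((485.3643798828125, -38.037540435791016), (120.33097839355469, 88.64740753173828), 89.53561401367188) 0.07489435933451993
tab ((466.1815185546875, 125.43840026855469), (59.76914596557617, 17.720617294311523), 0.43075940012931824) 0.1077341337971224
0.075 821
    [-0.1167 -0.1117 -0.097 ]
    [0.022  0.0342 0.0468]
0.0785 410
    [-0.1135 -0.1045 -0.0986]
    [0.0232 0.0361 0.0468]
```

>>> jog_arm:
  plan: "0 0 -0.45 0 0.33 3.0 255;0 0 0 0 0 4.0 255;0 0 0 0 0 4.0 255;0 0 0 0 0 4.0 255;0 0 0 0 0 3.0 255;0 0 0 0 0 1.6 255;0 0 0 0 0 0 255"

```text
time_s: 3.52
position: [0.4298, -0.035, 0.0329]
tool_rot: [[-1.0, -0.025, -0.006], [-0.025, 1.0, 0.002], [0.006, 0.002, -1.0]]
ft_force: [-0.3, -0.1, 0.9]
grip_width: 0.0001
gripper_force: 0.0
```

>>> jog_arm:
  plan: "0 0 0 -0.5 0 0 255;0 0 0 -0.4 0 0 255;0 0 0 -0.3 0 0 255;0 0 0 -0.3 0 0 255;0 0 0 -0.3 0 0 255"

```text
time_s: 3.93
position: [0.4498, -0.0356, 0.0361]
tool_rot: [[-1.0, -0.025, 0.001], [-0.025, 1.0, -0.0], [-0.001, -0.0, -1.0]]
ft_force: [-1.3, -0.2, 0.9]
grip_width: -0.0002
gripper_force: 0.9
```

>>> jog_arm:
  plan: "0 0 0 -0.2 0 0 255;0 0 0 -0.2 0 0 255;0 0 0 -0.2 0 0 255;0 0 0 0 0 0 255"

```text
time_s: 4.27
position: [0.4558, -0.0356, 0.0354]
tool_rot: [[-1.0, -0.024, 0.001], [-0.024, 1.0, -0.0], [-0.001, -0.0, -1.0]]
ft_force: [0.3, -0.6, 0.1]
grip_width: -0.0004
gripper_force: 0.0
```

>>> jog_arm:
  plan: "0 0 0 -0.1 0 0 255;0 0 0 -0.1 0 0 255;0 0 0 0 0 0 255"

```text
time_s: 4.52
position: [0.4575, -0.0355, 0.0353]
tool_rot: [[-1.0, -0.024, 0.0], [-0.024, 1.0, 0.0], [-0.0, 0.0, -1.0]]
ft_force: [-1.6, 0.6, 0.2]
grip_width: 0.0
gripper_force: 0.2
```

>>> jog_arm:
  plan: "0 0 0 -0.1 0 0 255;0 0 0 -0.1 0 0 255;0 0 0 0 0 0 255"

```text
time_s: 4.77
position: [0.4592, -0.0353, 0.0353]
tool_rot: [[-1.0, -0.024, -0.001], [-0.024, 1.0, 0.0], [0.001, 0.0, -1.0]]
ft_force: [-1.3, -0.3, 2.0]
grip_width: 0.0
gripper_force: 1.1
```

>>> jog_arm:
  plan: "0 0 0 -0.1 0 0 255;0 0 0 0 0 0 255"

```text
time_s: 4.93
position: [0.4592, -0.0353, 0.0353]
tool_rot: [[-1.0, -0.025, -0.003], [-0.025, 1.0, 0.0], [0.003, 0.0, -1.0]]
ft_force: [-7.1, -2.8, 4.6]
grip_width: 0.0001
gripper_force: 3.8
```

>>> jog_arm:
  plan: "0 0 0 -0.05 0 0 255;0 0 0 0 0 0 255;0 0 0 1.0 0 0 255;0 0 0 0 0 -3 255;0 0 0 0 0 -4 255;0 0 0 0 0 -4 60;0 0 0 0 -2 -3 60;0 0 0 0 -4 0 60;0 0 0 0 -4 0 60;0 0 0 0 -2 0 60"

```text
time_s: 5.77
position: [0.4543, -0.1591, 0.1761]
tool_rot: [[-1.0, -0.023, 0.003], [-0.023, 1.0, -0.002], [-0.003, -0.002, -1.0]]
ft_force: [-1.2, 0.6, -0.3]
grip_width: 0.0608
gripper_force: 0.0
```

```bash
cat >> h.py <<'E'
def cups(im,W,zmin=.063,zmax=.08):
    hsv=cv2.cvtColor(im["pixels"],cv2.COLOR_RGB2HSV)
    m=(hsv[...,0]>6)&(hsv[...,0]<22)&(hsv[...,1]>150)&(hsv[...,2]>90)&(W[...,2]>zmin)&(W[...,2]<zmax)
    n,l=cv2.connectedComponents(m.astype(np.uint8))
    for i in range(1,n):
        q=W[l==i]
        if len(q)<100: continue
        (c,r)=cv2.minEnclosingCircle((q[q[:,2]>np.median(q[:,2])-.004][:,:2]).astype(np.float32));print("cup",len(q),np.array(c),"r",r,"z",np.median(q[:,2]))
E
python3 - <<'E'
from h import *
im,W,p=case_fit();cups(im,W);o=env.observe();print(o["position"],o["grip_width"],o["time_s"])
c=p[(p[:,2]>.071)&(p[:,2]<.0765)&(p[:,0]>.46)&(p[:,0]<.54)&(p[:,1]>-.088)&(p[:,1]<.016)]
for y in np.arange(-.09,.02,.02):
    t=c[(c[:,1]>y)&(c[:,1]<y+.02)]
    if len(t)>10: print(y+.01,np.percentile(t[:,0],[2,98]))
E
```

```text
cup 6157 [ 0.3809 -0.3009] r 0.02935156039893627 z 0.07135606961223187
cup 4127 [ 0.4794 -0.2212] r 0.028816306963562965 z 0.07124243132332225
[ 0.4545 -0.161   0.1757] 0.06533739714842472 5.8167
-0.08 [0.47   0.5127]
-0.05999999999999999 [0.47   0.5311]
-0.03999999999999999 [0.4694 0.5313]
-0.019999999999999983 [0.4691 0.531 ]
1.9081958235744878e-17 [0.4686 0.5304]
0.020000000000000025 [0.4684 0.5302]
```

>>> jog_arm:
  plan: "0 0 0 -1.2 -3.0 2 45;0 0 0 -1.15 -3.08 2 45;0 0 0 0 0 0 45;0 0 0 0 0 0 45"

```text
time_s: 6.15
position: [0.4787, -0.2166, 0.1341]
tool_rot: [[-1.0, -0.023, -0.001], [-0.023, 1.0, 0.001], [0.001, 0.001, -1.0]]
ft_force: [-0.5, 0.4, -0.0]
grip_width: 0.0705
gripper_force: 0.0
```

Run:
```python
from h import *
im,W,p=case_fit();cups(im,W);o=env.observe();t=o["position"];print(t,o["grip_width"],o["time_s"])
save(im,"pics/w2.png")
q=p[(abs(p[:,0]-t[0])<.02)&(abs(p[:,1]-t[1])<.065)&(p[:,2]>.09)]
for s in(-1,1):
    u=q[np.sign(q[:,1]-t[1])==s]
    if len(u): print(len(u),u.min(0)-t,u.max(0)-t,np.percentile(u[:,2]-t[2],[1,5]))
```

```text
cup 9845 [ 0.3806 -0.3011] r 0.028834883123636246 z 0.07132653339773018
cup 6296 [ 0.4797 -0.2209] r 0.02851828560233116 z 0.07123649010420136
[ 0.4787 -0.2157  0.135 ] 0.0707732339615203 6.2
16472 [-0.019 -0.065  0.007] [ 0.0119 -0.0001  0.0854] [0.0127 0.0224]
16901 [-0.0199  0.0001  0.0076] [0.0107 0.065  0.0854] [0.0129 0.0226]
```

View pics/w2.png

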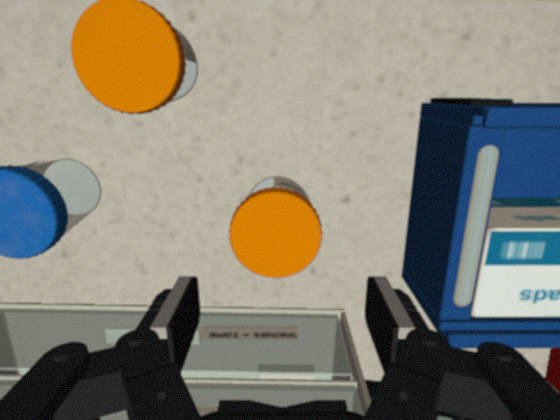

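>>> jog_arm:
  plan: "0 0 0 -0.1 -0.5 2 45;0 0 0 0 0 3 45;0 0 0 0 0 2.4 45;0 0 0 0 0 1 45;0 0 0 0 0 0 45;0 0 0 0 0 0 255;0 0 0 0 0 0 255;0 0 0 0 0 0 255;0 0 0 0 0 0 255"
  grip_force: 25

```text
time_s: 6.95
position: [0.4807, -0.2211, 0.0529]
tool_rot: [[-1.0, -0.024, 0.003], [-0.024, 1.0, -0.002], [-0.003, -0.002, -1.0]]
ft_force: [0.1, 1.1, 7.6]
grip_width: 0.0555
gripper_force: 27.2
```

>>> jog_arm:
  plan: "0 0 0 0 0 -2 255;0 0 0 0 0 -4 255;0 0 0 0 0 -4 255;0 0 0 0.6 3.6 -1 255;0 0 0 0.6 3.6 0 255;0 0 0 0.6 3.6 0 255;0 0 0 0.6 3.6 0 255;0 0 0 0.6 3.6 0 255;0 0 0 0.6 3.6 0 255;0 0 0 0 0 0 255"

```text
time_s: 7.78
position: [0.4366, -0.0009, 0.162]
tool_rot: [[-1.0, -0.029, -0.0], [-0.029, 1.0, 0.001], [0.0, 0.001, -1.0]]
ft_force: [0.4, 0.3, -0.7]
grip_width: 0.0558
gripper_force: 27.1
```

>>> jog_arm:
  plan: "0 0 0 0 0 0 255;0 0 0 0 0 0 255"

```text
time_s: 7.95
position: [0.439, -0.006, 0.1618]
tool_rot: [[-1.0, -0.025, 0.001], [-0.025, 1.0, -0.001], [-0.001, -0.001, -1.0]]
ft_force: [-0.0, 0.7, -0.2]
grip_width: 0.0558
gripper_force: 27.1
```

```bash
cat >> h.py <<'E'
def held():
    im,W,p=case_fit();o=env.observe();t=o["position"];print(o["time_s"],t,o["tool_rot"].ravel() if hasattr(o["tool_rot"],"ravel") else o["tool_rot"],"w",o["grip_width"])
    cups(im,W,.05,.3)
    q=p[(p[:,2]>.0885)&(p[:,2]<.097)&(p[:,0]>.38)&(p[:,0]<.43)&(p[:,1]>-.13)&(p[:,1]<.08)]
    for y in np.arange(-.11,.08,.03):
        s=q[(q[:,1]>y)&(q[:,1]<y+.03)]
        if len(s)>10: print("wall y",round(y+.015,3),np.percentile(s[:,0],[2,98]))
    q=p[(p[:,2]>.071)&(p[:,2]<.0775)&(p[:,0]>.455)&(p[:,0]<.54)&(p[:,1]>-.09)&(p[:,1]<.016)]
    for y in np.arange(-.09,.02,.035):
        s=q[(q[:,1]>y)&(q[:,1]<y+.035)]
        if len(s)>10: print("carton y",round(y+.017,3),np.percentile(s[:,0],[2,98]))
    return im,W,p
E
python3 - <<'E'
from h import *
im,W,p=held();save(im,"pics/w3.png")
E
```

```text
8.0 [ 0.439  -0.0064  0.1617] [-0.9997 -0.0237  0.001  -0.0237  0.9997 -0.0005 -0.001  -0.0005 -1.    ] w 0.05544188220100228
cup 14702 [ 0.4384 -0.0065] r 0.029162771999835968 z 0.18006385090667604
wall y -0.095 [0.4003 0.41  ]
wall y -0.065 [0.3997 0.4093]
wall y -0.035 [0.3991 0.4086]
wall y -0.005 [0.3984 0.4078]
wall y 0.025 [0.3977 0.4075]
wall y 0.055 [0.3972 0.4073]
carton y -0.073 [0.4696 0.5063]
carton y -0.038 [0.4688 0.5322]
```

View pics/w3.png

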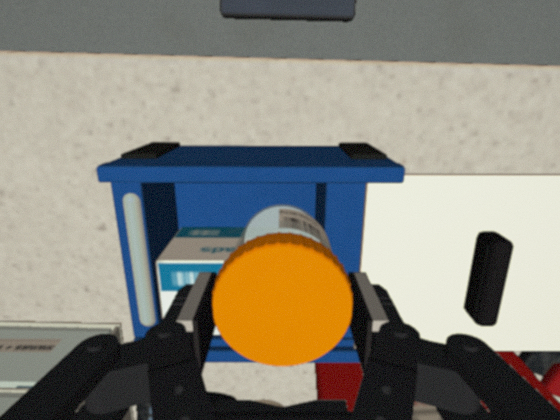

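>>> jog_arm:
  plan: "0 0 0 0 -0.12 2 255;0 0 0 0 0 2.5 255;0 0 0 0 0 2 255;0 0 0 0 0 1.2 255;0 0 0 0 0 0.8 255;0 0 0 0 0 0 255"

```text
time_s: 8.5
position: [0.4384, -0.0077, 0.0752]
tool_rot: [[-1.0, -0.023, -0.002], [-0.023, 1.0, 0.001], [0.002, 0.001, -1.0]]
ft_force: [-0.3, 0.5, 0.2]
grip_width: 0.0555
gripper_force: 27.1
```

Run:
```python
from h import *
im,W,p=held()
```

```text
8.55 [ 0.4388 -0.0076  0.0761] [-0.9997 -0.0231 -0.0008 -0.0231  0.9997  0.0002  0.0008  0.0002 -1.    ] w 0.05545337020243085
cup 14456 [ 0.438  -0.0083] r 0.0291780736297369 z 0.09340577234604633
wall y -0.095 [0.4002 0.41  ]
wall y -0.065 [0.3996 0.4094]
wall y -0.035 [0.399  0.4292]
wall y -0.005 [0.3985 0.4293]
wall y 0.025 [0.3977 0.4296]
wall y 0.055 [0.397  0.4065]
carton y -0.073 [0.4694 0.5168]
carton y -0.038 [0.4695 0.5051]
carton y -0.003 [0.4777 0.5046]
carton y 0.032 [0.4721 0.5011]
```

>>> jog_arm:
  plan: "0 0 0 0 0 0 70;0 0 0 0 0 0 70;0 0 0 0 0 0 70;0 0 0 0 0 0 70;0 0 0 0 0 -2 70;0 0 0 0 0 -3 70;0 0 0 0 0 -1 255;0 0 0 0 0 0 255"

```text
time_s: 9.22
position: [0.4398, -0.0071, 0.1387]
tool_rot: [[-1.0, -0.025, 0.005], [-0.025, 1.0, -0.002], [-0.005, -0.002, -1.0]]
ft_force: [1.1, -0.9, -0.2]
grip_width: 0.0389
gripper_force: 0.0
```

Run:
```python
from h import *
im,W,p=held()
```

```text
9.2667 [ 0.4391 -0.007   0.1372] [-0.9997 -0.0245  0.0027 -0.0245  0.9997 -0.0008 -0.0027 -0.0009 -1.    ] w 0.03133945077439097
cup 6351 [ 0.4364 -0.0094] r 0.03064410202205181 z 0.07723656156950268
wall y -0.095 [0.4003 0.4098]
wall y -0.065 [0.3997 0.4095]
wall y -0.035 [0.399 0.409]
wall y -0.005 [0.3983 0.4082]
wall y 0.025 [0.3977 0.4074]
wall y 0.055 [0.3972 0.4069]
carton y -0.073 [0.4696 0.5127]
carton y -0.038 [0.458  0.5313]
carton y -0.003 [0.4567 0.5306]
carton y 0.032 [0.4684 0.5302]
```

>>> jog_arm:
  plan: "0 0 0 0.8 -3.65 0 45;0 0 0 0.8 -3.65 0 45;0 0 0 0.8 -3.65 0 45;0 0 0 0.8 -3.65 0 45;0 0 0 0.8 -3.65 0 45;0 0 0 0.8 -3.65 0 45;0 0 0 0.8 -3.65 0 45;0 0 0 0.9 -3.7 0 45;0 0 0 0 0 0 45;0 0 0 0 0 0 45"

```text
time_s: 10.1
position: [0.3799, -0.3019, 0.1349]
tool_rot: [[-1.0, -0.021, -0.001], [-0.021, 1.0, 0.002], [0.001, 0.002, -1.0]]
ft_force: [-0.1, 0.9, -0.4]
grip_width: 0.0703
gripper_force: 0.0
```

Run:
```python
from h import *
im,W,p=held()
```

```text
10.15 [ 0.3802 -0.3005  0.1351] [-0.9997 -0.023  -0.0015 -0.023   0.9997  0.0023  0.0015  0.0023 -1.    ] w 0.07049084852744489
cup 6333 [ 0.3801 -0.3013] r 0.02848334051668644 z 0.07120428967461082
```

>>> jog_arm:
  plan: "0 0 0 0 0 2 45;0 0 0 0 0 3 45;0 0 0 0 0 2.3 45;0 0 0 0 0 1 45;0 0 0 0 0 0 45;0 0 0 0 0 0 255;0 0 0 0 0 0 255;0 0 0 0 0 0 255;0 0 0 0 0 0 255"
  grip_force: 25

```text
time_s: 10.9
position: [0.3811, -0.3009, 0.0541]
tool_rot: [[-1.0, -0.025, 0.001], [-0.025, 1.0, -0.001], [-0.001, -0.001, -1.0]]
ft_force: [-0.2, 0.6, -0.6]
grip_width: 0.0557
gripper_force: 26.5
```

>>> jog_arm:
  plan: "0 0 0 0 0 -2 255;0 0 0 0 0 -4 255;0 0 0 0 0 -4 255;0 0 0 -0.93 3.32 -1 255;0 0 0 -0.93 3.32 0 255;0 0 0 -0.93 3.32 0 255;0 0 0 -0.93 3.32 0 255;0 0 0 -0.93 3.32 0 255;0 0 0 -0.93 3.32 0 255;0 0 0 -0.9 3.29 0 255"

```text
time_s: 11.73
position: [0.44, -0.0656, 0.1639]
tool_rot: [[-1.0, -0.024, 0.001], [-0.024, 1.0, -0.0], [-0.001, -0.0, -1.0]]
ft_force: [1.2, -0.6, -0.4]
grip_width: 0.0553
gripper_force: 27.0
```

>>> jog_arm:
  plan: "0 0 0 0 0 0 255;0 0 0 0 0 0 255;0 0 0 0 0 0 255"

```text
time_s: 11.98
position: [0.4399, -0.0676, 0.1636]
tool_rot: [[-1.0, -0.025, 0.001], [-0.025, 1.0, -0.001], [-0.001, -0.001, -1.0]]
ft_force: [0.0, -0.1, -0.5]
grip_width: 0.0555
gripper_force: 27.0
```

Run:
```python
from h import *
im,W,p=held()
```

```text
12.0333 [ 0.4399 -0.0681  0.1635] [-0.9997 -0.0235  0.0004 -0.0235  0.9997 -0.0005 -0.0004 -0.0005 -1.    ] w 0.05512780102871409
cup 5352 [ 0.4358 -0.0085] r 0.03075101226568222 z 0.07717206090216161
cup 14644 [ 0.4393 -0.0678] r 0.029026946052908897 z 0.1813856003740501
wall y -0.095 [0.4004 0.4098]
wall y -0.065 [0.3997 0.4092]
wall y -0.035 [0.3991 0.4093]
wall y -0.005 [0.3984 0.4085]
wall y 0.025 [0.3977 0.4076]
wall y 0.055 [0.3973 0.407 ]
carton y -0.038 [0.4554 0.4784]
carton y -0.003 [0.4556 0.5299]
carton y 0.032 [0.468 0.502]
```

>>> jog_arm:
  plan: "0 0 0 0 0 2 255;0 0 0 0 0 2.5 255;0 0 0 0 0 2 255;0 0 0 0 0 1.2 255;0 0 0 0 0 0.8 255;0 0 0 0 0 0 255;0 0 0 0 0 0 255"

```text
time_s: 12.62
position: [0.4401, -0.068, 0.0786]
tool_rot: [[-1.0, -0.023, 0.0], [-0.023, 1.0, -0.0], [-0.0, -0.0, -1.0]]
ft_force: [-0.3, 0.5, -0.1]
grip_width: 0.0555
gripper_force: 27.0
```

Run:
```python
from h import *
im,W,p=held()
```

```text
12.6667 [ 0.4403 -0.0679  0.079 ] [-0.9997 -0.0235  0.001  -0.0235  0.9997 -0.0005 -0.001  -0.0005 -1.    ] w 0.05563640730597336
cup 9009 [ 0.4341 -0.0086] r 0.032683972269296646 z 0.07717496947944391
cup 14558 [ 0.4393 -0.0683] r 0.02893029898405075 z 0.09631997091783187
wall y -0.095 [0.4003 0.4293]
wall y -0.065 [0.3998 0.4292]
wall y -0.035 [0.399  0.4289]
wall y -0.005 [0.3983 0.4081]
wall y 0.025 [0.3977 0.4075]
carton y -0.073 [0.4827 0.5099]
carton y -0.038 [0.4699 0.5084]
carton y -0.003 [0.4554 0.5186]
carton y 0.032 [0.4671 0.5191]
```

>>> jog_arm:
  plan: "0 0 0 0 0.04 0.1 255;0 0 0 0 0 0 70;0 0 0 0 0 0 70;0 0 0 0 0 0 70;0 0 0 0 0 0 70;0 0 0 0 0 -2 70;0 0 0 0 0 -3 70;0 0 0 0 0 -1 255;0 0 0 0 0 0 255"

```text
time_s: 13.42
position: [0.441, -0.0672, 0.1395]
tool_rot: [[-1.0, -0.025, 0.005], [-0.025, 1.0, -0.002], [-0.005, -0.002, -1.0]]
ft_force: [-0.2, 0.4, 0.4]
grip_width: 0.0388
gripper_force: 0.0
```

Run:
```python
from h import *
im,W,p=held();save(im,"pics/w4.png")
```

```text
13.4667 [ 0.4403 -0.067   0.138 ] [-0.9997 -0.0245  0.0022 -0.0245  0.9997 -0.001  -0.0022 -0.001  -1.    ] w 0.031459043019684524
cup 6270 [ 0.4372 -0.069 ] r 0.030186502262949944 z 0.0772431113245886
cup 6444 [ 0.4354 -0.0086] r 0.030987123027443886 z 0.0771756710271291
wall y -0.095 [0.4004 0.4104]
wall y -0.065 [0.3997 0.4096]
wall y -0.035 [0.3991 0.4088]
wall y -0.005 [0.3984 0.4081]
wall y 0.025 [0.3978 0.4074]
wall y 0.055 [0.3972 0.4067]
carton y -0.073 [0.4569 0.5322]
carton y -0.038 [0.4567 0.5317]
carton y -0.003 [0.456  0.5085]
carton y 0.032 [0.4685 0.5131]
```

View pics/w4.png

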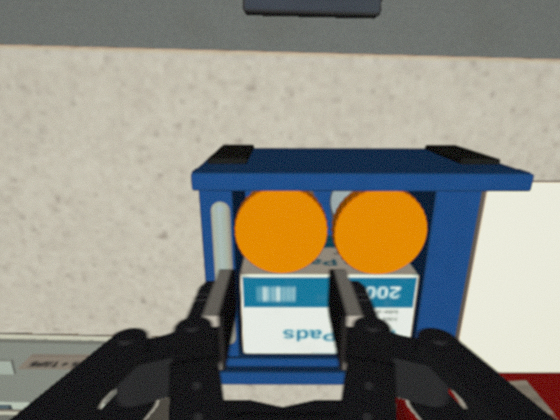

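>>> jog_arm:
  plan: "0 0 0 -0.46 3.33 -1 255;0 0 0 -0.46 3.33 0 255;0 0 0 -0.46 3.33 0 255;0 0 0 -0.46 3.33 0 255;0 0 0 -0.46 3.33 0 255;0 0 0 -0.46 3.33 0 255;0 0 0 -0.46 3.33 0 255;0 0 0 0 0 0 255;0 0 0 0 0 0 255"

```text
time_s: 14.22
position: [0.4657, 0.1681, 0.1459]
tool_rot: [[-1.0, -0.027, -0.002], [-0.027, 1.0, -0.0], [0.002, -0.0, -1.0]]
ft_force: [0.1, 0.0, -0.1]
grip_width: 0.0
gripper_force: 0.0
```

```bash
cat >> h.py <<'E'
def tab():
    im,W,p=case_fit();o=env.observe();t=o["position"];print(o["time_s"],t,o["tool_rot"][0],o["grip_width"])
    for r in models.tip_of("wrist","lid_tab")[:1]:
        u,v=map(int,np.round(r["at"]));print("tip",r["confidence"],r["at"],W[min(v,419),min(u,559)])
    q=p[(p[:,2]>.103)&(p[:,2]<.112)&(p[:,0]>.42)&(p[:,0]<.51)&(p[:,1]<t[1]-.018 if t[2]<.12 else p[:,1]>-9)]
    if len(q)>20: print("tab",cv2.minAreaRect((q[:,:2]*1000).astype(np.float32)))
    return im
E
python3 - <<'E'
from h import *
tab()
E
```

```text
14.2667 [0.4658 0.167  0.1461] [-0.9997 -0.0256 -0.0023] -0.00033800346951328743
tip 0.61 [209.4, 241.7] [0.4606 0.1284 0.1089]
tab ((465.92864990234375, 125.41004180908203), (59.21805191040039, 15.970827102661133), 1.1931662559509277)
```

>>> jog_arm:
  plan: "0 0 0 0 0 2.5 255;0 0 0 0 0 2 255;0 0 0 0 0 0.7 255;0 0 0 0 -1 0 255;0 0 0 0 -1 0 255;0 0 0 0 -1 0 255;0 0 0 0 -1 0 255;0 0 0 0 -1 0 255"

```text
time_s: 14.98
position: [0.468, 0.1156, 0.0961]
tool_rot: [[-1.0, -0.024, 0.001], [-0.024, 1.0, 0.0], [-0.001, 0.0, -1.0]]
ft_force: [0.7, 2.7, 0.0]
grip_width: -0.0003
gripper_force: 0.9
```

>>> jog_arm:
  plan: "0 0 0 0 -1.2 0 255;0 0 0 0 -1.2 0 255;0 0 0 0 -1.2 0 255;0 0 0 0 -1.2 0 255;0 0 0 0 -1.2 0 255;0 0 0 0 -1.2 0 255;0 0 0 0 -1.2 0 255"

```text
time_s: 15.57
position: [0.4699, 0.0316, 0.096]
tool_rot: [[-1.0, -0.024, 0.001], [-0.024, 1.0, -0.0], [-0.001, -0.0, -1.0]]
ft_force: [-0.5, 2.5, 0.7]
grip_width: 0.0005
gripper_force: 0.9
```

>>> jog_arm:
  plan: "0 0 0 0 -1.0 0 255;0 0 0 0 -1.0 0 255;0 0 0 0 -1.0 0 255;0 0 0 0 -0.4 0 255;0 0 0 0 -0.4 0 255;0 0 0 0 -0.3 0 255"

```text
time_s: 16.07
position: [0.4706, -0.0067, 0.0954]
tool_rot: [[-1.0, -0.023, 0.0], [-0.023, 1.0, 0.004], [-0.0, 0.004, -1.0]]
ft_force: [1.2, 14.4, 3.9]
grip_width: 0.0004
gripper_force: 7.1
```

>>> jog_arm:
  plan: "0 0 0 0 -0.2 0 255;0 0 0 0 0 0 255;0 0 0 0 0 0 255"

```text
time_s: 16.32
position: [0.4707, -0.009, 0.0955]
tool_rot: [[-1.0, -0.025, 0.0], [-0.025, 1.0, 0.002], [-0.0, 0.002, -1.0]]
ft_force: [0.7, 7.5, 3.0]
grip_width: -0.0
gripper_force: 3.9
```

Run:
```python
from h import *
tab()
```

```text
16.3667 [ 0.4707 -0.009   0.0955] [-0.9997 -0.0247  0.0003] -0.0001016587290149525
tip 0.56 [237.0, 284.9] [ 0.4625 -0.0277  0.1089]
tab ((463.9964599609375, -32.357566833496094), (48.99838638305664, 10.75825309753418), 0.013736686669290066)
```

Riding the ridge; continue.

>>> jog_arm:
  plan: "0 0 0 0 -0.2 0 255;0 0 0 0 -0.2 0 255;0 0 0 0 -0.2 0 255;0 0 0 0 0 0 255"

```text
time_s: 16.75
position: [0.4709, -0.0162, 0.0953]
tool_rot: [[-1.0, -0.024, -0.0], [-0.024, 1.0, -0.0], [0.0, -0.0, -1.0]]
ft_force: [0.7, 1.4, 0.4]
grip_width: -0.0002
gripper_force: 0.8
```

>>> jog_arm:
  plan: "0 0 0 0 -0.2 0 255;0 0 0 0 0 0 255;0 0 0 0 0 0 255"

```text
time_s: 17.0
position: [0.4708, -0.0167, 0.0953]
tool_rot: [[-1.0, -0.024, 0.0], [-0.024, 1.0, 0.003], [-0.0, 0.003, -1.0]]
ft_force: [1.9, 10.9, 2.6]
grip_width: -0.0
gripper_force: 5.6
```

>>> jog_arm:
  plan: "0 0 0 0 -0.2 0 255;0 0 0 0 0 0 255;0 0 0 0 0 0 255"

```text
time_s: 17.25
position: [0.4708, -0.0171, 0.0953]
tool_rot: [[-1.0, -0.024, 0.0], [-0.024, 1.0, 0.006], [-0.0, 0.006, -1.0]]
ft_force: [3.4, 21.7, 4.1]
grip_width: 0.0
gripper_force: 10.5
```

>>> jog_arm:
  plan: "0 0 0 0 1.5 0 255;0 0 0 0 1 -2 255;0 0 0 0 0 -4 255;0 0 0 2 0 -4 255;0 0 0 3 2 -2 255;0 0 0 0 4 0 255;0 0 0 0 0 0 255;0 0 0 0 0 0 255"

```text
time_s: 17.92
position: [0.4199, 0.0648, 0.2129]
tool_rot: [[-1.0, -0.027, 0.001], [-0.027, 1.0, -0.001], [-0.001, -0.001, -1.0]]
ft_force: [0.1, 0.9, 0.1]
grip_width: 0.0
gripper_force: 0.0
```

Run:
```python
from h import *
im=tab();save(im,"pics/w5.png")
im=imaging.get_image("top");W=cloud(im)
cv2.imwrite("pics/top5.png",cv2.resize(im["pixels"][130:290,90:410,::-1],None,fx=2.5,fy=2.5))
q=W[(W[...,2]>.103)&(W[...,2]<.114)&(W[...,0]>.43)&(W[...,0]<.51)&(abs(W[...,1]+.03)<.05)]
print("top tab",cv2.minAreaRect((q[:,:2]*1000).astype(np.float32)) if len(q)>5 else len(q))
print(env.observe()["ft_force"])
```

```text
17.9667 [0.4202 0.0639 0.2125] [-0.9997 -0.0259 -0.    ] 0.00027570202599454464
tip 0.58 [152.1, 264.6] [ 0.4638 -0.0325  0.1087]
tab ((469.2039489746094, -36.682456970214844), (59.183109283447266, 16.143028259277344), 0.8995821475982666)
top tab ((471.2618713378906, -36.989707946777344), (59.05329132080078, 15.393892288208008), 0.7561811208724976)
[-0.3325  0.7727 -0.1444]
```

View pics/top5.png

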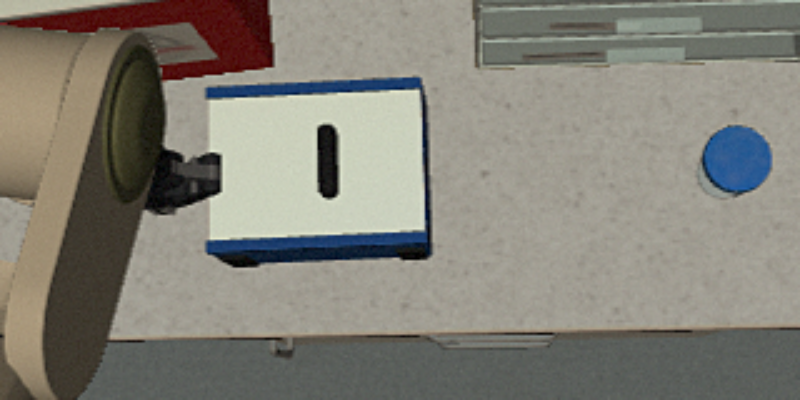

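View pics/w5.png

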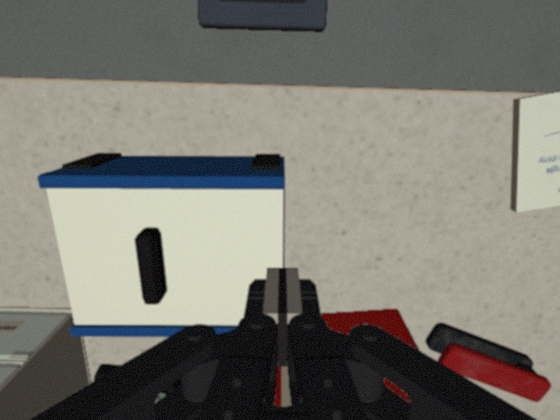

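The top view shows the lid covering the whole case, with the tab over the cavity's centre at about (328,160). The blue-lidded cup still stands at (737,158). The wrist view agrees, with the tab at (150,265), and the arm is clear of everything.

```bash
python3 -c "
from rig import job
print(job.close_job())"
```

```text
the job is handed in; nothing more can be done
None
```

The job is handed in at about 18 s on the robot's clock: both orange-lidded cups stand on the case floor beside the shoved-over carton, the lid is shut past the ridge against its stop, and the blue-lidded cup was left untouched. The hand-in call returned no verdict.

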